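# Call the painter and point out the top that missed its rings

## Robot

A 6-joint arm with a two-finger parallel gripper is mounted at the origin on the work surface. World frame = base frame: x ahead of the robot, y to its left, z up, the work surface at z = 0. Lengths are in mm, angles in rad, forces in N, time in s.
With the tool pointing down it reaches from about 300 to 775 mm from the base axis. Payload 14.6 kg.
Tool frame: the origin (TCP) lies between the finger pads; the fingertips stand 25 mm ahead of it and the grasp point (between the pads) lies 6 mm ahead of it; z points along the fingers, x is the direction in which the jaws open and shut, and the axes are right-handed (so a half turn about z gives the same grasp; the last joint's range is limited). The gripper opens to 94 mm and grips with 3 to 60 N. Pads are 16 mm wide; open, the fingers measure 119 mm over their backs; the gripper's body (75 mm by 177 mm) begins 78 mm behind the grasp point.
Start: joints at [1.278, 0.3, 1.521, -0, 1.321, -0.067], TCP at [123.135, 536.029, 230.446] pointing down, gripper open.
Joint ranges: [-3.03, 3.03], [-0.79, 2.21], [0.23, 2.52], [-1.04, 4.18], [0, 3.07], [-2.55, 2.55]. Speed limits (rad/s): [2.22, 2.22, 2.57, 3.14, 3.14, 3.14].

## Interface

Orientations are given as [roll, pitch, yaw] about the fixed x, y, z axes, in that order (R = Rz(yaw) Ry(pitch) Rx(roll)).
In Python, from cell import manip gives the robot as it stands.
- The arm moves only by the tool apply_moves, never from a script. Its argument "series" is a list of rows, each a list of 3 entries, a list of its own where there are three numbers: the shift along the world's x, y, z in cm, then the turn, a rotation vector about the world's x, y, z in rad, then the opening in per cent of the stroke, from 0 (shut) to 100 (fully open). A call has exactly 10 rows; each row is the pose to reach, as a shift and turn from the pose commanded when the call began; what a row does not reach only later rows make up. A row lasts 1/8 s, in which the tool goes at most 62.5 mm and 10.7 degrees, less where a joint would pass 70% of its speed; a pose out of reach is approached as far as the arm can. A call with a gripper value outside its range is refused whole. The fingers move at their own pace and stop on an object; "grip_force" is the grip in N (left out, the last holds). Time passes only in rows, so rows that repeat a pose let the fingers close, or fill a call up. It gives the time, the measured TCP pose, the force and the opening at its end, in the units of the state.
- manip.read_state(): the state, without advancing time (a new reading comes with each control period).
- manip.camera(name): name is "scene" or "top"; returns (picture, depth): 480x640x3 uint8, red, green, blue; 480x640 float32, mm along the optical axis (not along the pixel's ray), 0 where there is no reading.
- manip.camera_info(name): a dict with "intrinsics" (3x3 intrinsics, pixels), "extrinsics" (4x4, takes a point from world to camera coordinates). Camera axes: x right, y down, z forward; pixel columns grow to the right and rows downward; lengths in mm; the calibration is good to about 2 mm. A picture is of the moment at which its call begins. camera_info takes no time and is no camera call.
- manip.sign_off(): hands the job in, once; it reports no verdict.
The state is a dict: "clock": time; "joints": joint angles; "qd": joint speeds; "effort": joint torques, N m; "eef_pos": TCP position; "eef_rot": TCP orientation; "wrist_force": force on the tool from outside, world axes, zero at the start; "moment": the same for the moment, N m; "finger_gap": finger opening in mm.
Only numpy, scipy, OpenCV 4.12 (cv2) and the standard library are available. Lean on these libraries where they do the work, as an engineer would, in place of code of your own. Each camera call takes 0.05 s, during which the arm holds its last target.

## Task

Press the green call button all the way down and let it come back up. Then point out the one wooden spinning top on the board that has no painted rings: bring the fingertips straight above its steel tip, about two centimetres off, and stay there, still pointing for at least two seconds and when you finish. Do not touch, lift or shift any of the tops, and leave the hammer where it lies.

Things in the scene. Friction and masses are not known exactly. Their poses are not given: they have to be found in the camera images.
- plain_top: the spinning top to point at: bare light wood with no painted rings. All four tops have the same shape: 58 mm across at 20 mm height, standing upside down on a flat crown, narrowing in a cone to a 5 mm thick steel tip pin at the top, 66 mm high in all, loose, about 50 g. Origin at the centre of its underside, z up
- plain_tip (a point): the top end of the plain top's steel tip, 66 mm above its underside (78 mm above the bench); z up. The place to point at from above
- ringed_top_a: a finished top, same shape, with pink, black and green painted rings; origin at the centre of its underside. Leave alone
- ringed_top_b: a finished top, as ringed_top_a. Leave alone
- ringed_top_c: a finished top, as ringed_top_a. Leave alone
- board: grey painted drying board fixed to the bench, 120 x 360 x 12 mm, long along its own y; the four tops stand on it in a row, about 90 mm apart, in any order. Origin at the centre of its underside
- call_top (a point): centre of the top face of the green round call button (48 mm across, its top 22 mm above the bench) in a low round grey housing, about 64 mm across and 12 mm high, fixed to the bench to the left or right of the board; z up. It moves with the button
- call (a joint): travel of the call button in m: 0 up, 0.006 fully down; a spring returns it, and it takes about 5 N to push it fully down
- hammer: loose hammer lying on the bench on the side of the board away from the button, 260 mm long, wooden handle, dark steel head about 90 mm across, 26 mm high; origin under the middle of its length, handle to its -x. Leave alone
Things that resemble listed ones, but are neither listed nor needed, are in the scene too. What is shaped like the plain_top but orange or yellow is not meant.

How it is judged (in metres and radians):
On the way, in this order (a step that is already met when the one before it is completed fails the run):
1. the call button is pressed all the way down (value of joint call above 0.0045 m), for 0.05 s.
2. the call button is back up (value of joint call below 0.001 m), for 0.1 s.
3. the fingertips dwell for 2 s straight above the plain top's tip without touching it (horizontal distance between the grasp point and plain_tip below 0.025 m and z of the grasp point in the frame of plain_tip between 0.022 and 0.07 m), for 1.9 s.
At the end, for the whole second after the job is handed in: the grasp point (about 19 mm behind the fingertips) is within 25 mm sideways of the plain top's tip and 22 to 70 mm above it; the button is up; every top stands upright (within 0.1 rad) within 5 mm of its start, and the hammer lies within 10 mm of its start (all of step 3 and value of joint call below 0.001 m and distance of each of plain_top, ringed_top_a, ringed_top_b, ringed_top_c from where it was at the start of the episode below 0.005 m and angle between each of plain_top, ringed_top_a, ringed_top_b, ringed_top_c's own z axis and vertical below 0.1 rad and distance of hammer from where it was at the start of the episode below 0.01 m); the robot touches nothing.
It fails at once if a top is touched (contact force between any of the fingers, the arm and plain_top above 0.2 N or contact force between any of the fingers, the arm and ringed_top_a above 0.2 N or contact force between any of the fingers, the arm and ringed_top_b above 0.2 N or contact force between any of the fingers, the arm and ringed_top_c above 0.2 N).
It fails at once if a top is shifted or lifted by more than 5 mm, or the hammer by more than 10 mm (distance of any of plain_top, ringed_top_a, ringed_top_b, ringed_top_c from where it was at the start of the episode above 0.005 m or distance of hammer from where it was at the start of the episode above 0.01 m).
It also fails if it takes over 48 s, if anything falls off the work surface, if the arm or the gripper's body presses on something with over 40 N, if the wrist force passes 120 N, or if a joint passes its speed limit or range.

## Working session

There is one attempt and no reset: what is moved stays moved. The work goes in short steps, Python scripts to look and compute and a tool call to move; the robot and the scene stay as the last step left them, time stands still between calls to the robot, and variables do not carry over. Pictures are saved under pics/ and viewed, and the job is handed in when it is done.

Besides the shell and the picture viewer there is one more tool, called by a JSON object that holds its "api" and its "payload". apply_moves: Moves the arm, as the interface text tells. Its arguments: {"type":"object","properties":{"series":{"type":"array","items":{"type":"array"}},"grip_force":{"type":"number"}},"required":["series"]}

```bash
mkdir -p pics; python3 - <<'E'
from cell import manip
import cv2,numpy as np
for n in("scene","top"):
    p,d=manip.camera(n); i=manip.camera_info(n)
    cv2.imwrite(f"pics/{n}1.png",p[:,:,::-1]); np.savez(f"{n}1.npz",p=p,d=d,K=i["intrinsics"],E=i["extrinsics"])
print(manip.read_state())
E
```

```text
{'clock': 0.1, 'joints': array([ 1.27841570e+00,  3.00433263e-01,  1.52156591e+00,  1.66072189e-05,
        1.32069007e+00, -6.65952865e-02]), 'qd': array([-0.00037953,  0.00084985, -0.00199573, -0.00011767, -0.00063274,
       -0.00136015]), 'effort': array([-1.05719395e-03, -5.32639790e+01, -3.53291488e+01,  7.09247100e-02,
        2.34524725e-02, -6.57832402e-05]), 'eef_pos': array([123.06073267, 535.82426568, 229.91348683]), 'eef_rot': array([-3.14150363e+00,  1.09308197e-03,  1.34500692e+00]), 'wrist_force': array([ 0.26834307, -0.11584603, -0.259685  ]), 'moment': array([-0.0015776 ,  0.00144265,  0.00947218]), 'finger_gap': 94.1913578849549}
```

View pics/scene1.png

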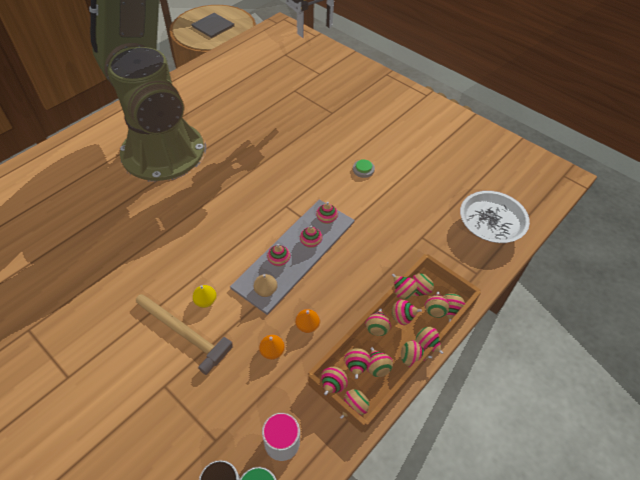

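View pics/top1.png

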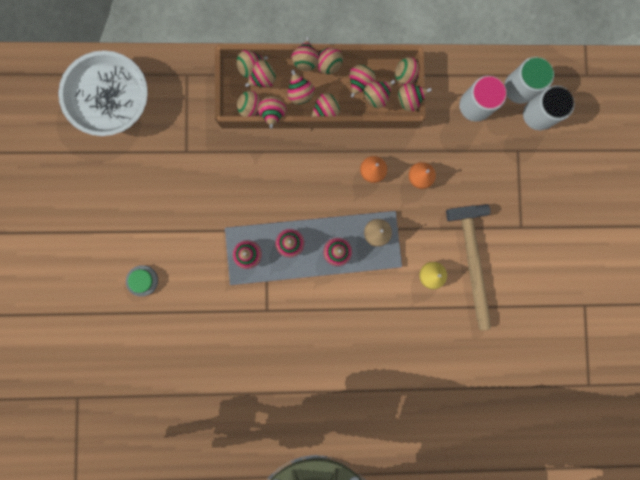

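The scene view shows the green button at (363,167) and the plain top at (264,285). In the top view they are at (141,281) and about (377,232).

```bash
python3 - <<'E'
import cv2,numpy as np
D={n:np.load(f"{n}1.npz") for n in("scene","top")}
def bp(n,u,v,z):  # ray to plane z
    d=D[n];K,E=d['K'],d['E'];R,t=E[:3,:3],E[:3,3]
    c=-R.T@t; r=R.T@np.linalg.inv(K)@[u,v,1]; return (c+r*(z-c[2])/r[2]).round(1)
for n in D:
    d=D[n];p=d['p'];K,E=d['K'],d['E'];R,t=E[:3,:3],E[:3,3]
    vv,uu=np.mgrid[:480,:640];Z=d['d']
    pc=np.stack([(uu-K[0,2])/K[0,0]*Z,(vv-K[1,2])/K[1,1]*Z,Z],-1); W=(pc-t)@R
    print(n,"cam",-R.T@t)
    h=cv2.cvtColor(p,cv2.COLOR_RGB2HSV)
    g=(h[...,0]>45)&(h[...,0]<85)&(h[...,1]>120)&(h[...,2]>70)
    u0,v0=(363,167) if n=="scene" else (141,281)
    m=g&(abs(uu-u0)<20)&(abs(vv-v0)<20)
    print("button px",m.sum(),uu[m].mean(),vv[m].mean(),"ray",bp(n,uu[m].mean(),vv[m].mean(),22),"depth",np.median(W[m],0))
    m2=m&(W[...,2]>19); print((W[m2].max(0)+W[m2].min(0))/2)
    u0,v0=(264,285) if n=="scene" else (377,232)
    m=(abs(uu-u0)<18)&(abs(vv-v0)<18)&(Z>0)&(W[...,2]>25)
    q=W[m]; print("top bbox center",(q.max(0)+q.min(0))/2,"max",q[q[:,2].argmax()],"extent",np.ptp(q,axis=0), len(q))
    hi=q[:,2]>55; print("high mean",q[hi].mean(0),hi.sum())
    x0,y0=int(u0-40),int(v0-40)
    cv2.imwrite(f"pics/{n}_crop.png",cv2.resize(p[y0:y0+80,x0:x0+80,::-1],(560,560),interpolation=cv2.INTER_CUBIC))
E
```

```text
scene cam [1108.46649766 -559.34614773 1094.27495082]
button px 149 363.4429530201342 165.51677852348993 ray [490.5 347.8  22. ] depth [490.42463733 345.72705551  22.41768102]
[790.03102168 -93.44071167 556.66291147]
top bbox center [ 582.89738688 -135.89450502   53.64073124] max [ 583.74520644 -135.78441087   81.33302604] extent [55.55169792 54.03453564 55.38458961] 421
high mean [ 585.56330555 -137.41439178   62.4947041 ] 133
top cam [515.24474837  15.09591004 954.77053843]
button px 363 139.94214876033058 280.504132231405 ray [489.1 347.8  22. ] depth [488.43886481 347.60555998  22.4396408 ]
[492.61007952 192.7233451  486.90367264]
top bbox center [ 580.23900005 -135.52374204   55.39906744] max [ 579.73494152 -136.99921874   80.57730356] extent [55.7290423  55.08825465 50.35647224] 609
high mean [ 580.0954763  -135.18426734   62.48165482] 199
```

```bash
cd pics; python3 -c "
import cv2,numpy as np
a=[cv2.resize(cv2.imread(n+'_crop.png'),(400,400)) for n in('scene','top')]
cv2.imwrite('crops.png',np.hstack(a))"
```

```text
(no output)
```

View pics/crops.png

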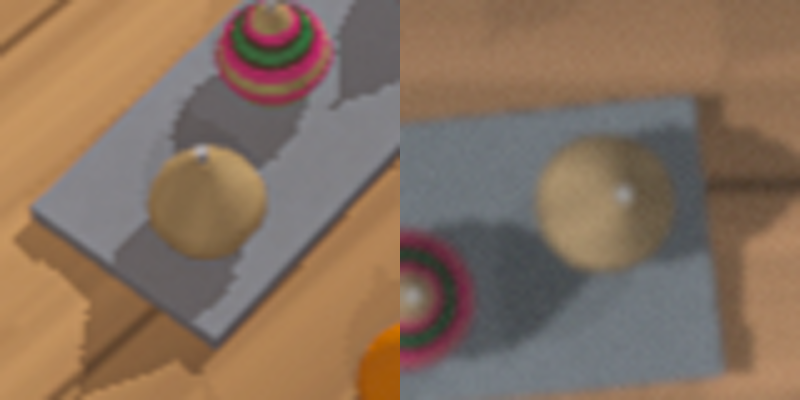

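The crops confirm the bare top with no rings. Its pin is at about (264,276) in the scene view and (382,231) in the top view. That puts the tip near (581,-136,78) and the button near (489.5,348,22).

{"api": "apply_moves", "payload": {"series": [[[5,-2.6,0],[0,0,0],0],[[10,-5.1,0],[0,0,0],0],[[15,-7.7,0],[0,0,0],0],[[20,-10.3,-2],[0,0,0],0],[[25,-12.8,-4],[0,0,0],0],[[30,-15.4,-7],[0,0,0],0],[[34,-17.5,-10],[0,0,0],0],[[36.6,-18.8,-13],[0,0,0],0],[[36.6,-18.8,-14],[0,0,0],0],[[36.6,-18.8,-14],[0,0,0],0]], "grip_force": 10}}

```text
clock: 1.35
eef_pos: [488.3, 348.3, 90.1]
eef_rot: [-3.141, 0.001, 1.345]
wrist_force: [-1.1, -0.4, -0.2]
finger_gap: 0.9
```

```bash
python3 - <<'E'
from cell import manip
import cv2,numpy as np
s=manip.read_state();print(s['clock'],s['eef_pos'],s['eef_rot'],s['finger_gap'],s['wrist_force'])
p,d=manip.camera("top");q,_=manip.camera("scene")
cv2.imwrite("pics/two2.png",np.hstack([cv2.resize(x,(400,300)) for x in(p,q)])[:,:,::-1])
E
```

```text
1.35 [488.33950506 348.29444055  90.10492578] [-3.14059551e+00  8.05723011e-04  1.34528840e+00] 0.9080363455211327 [-1.11033769 -0.43244717 -0.21504844]
```

View pics/two2.png

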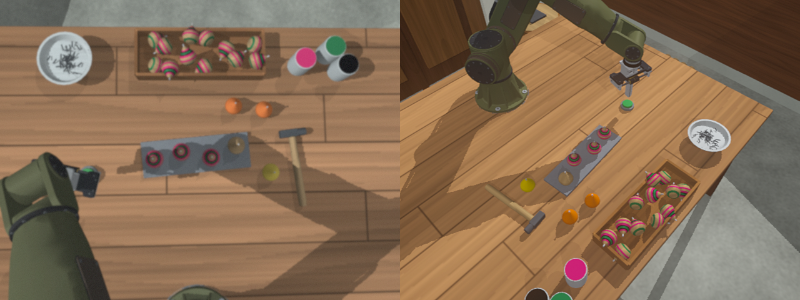

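The closed fingers stand above the button and nothing has been disturbed. Next is the press, taken in small steps.

{"api": "apply_moves", "payload": {"series": [[[0,0,-2],[0,0,0],0],[[0,0,-3.8],[0,0,0],0],[[0,0,-4.2],[0,0,0],0],[[0,0,-4.4],[0,0,0],0],[[0,0,-4.6],[0,0,0],0],[[0,0,-4.7],[0,0,0],0],[[0,0,-4.8],[0,0,0],0],[[0,0,-4.9],[0,0,0],0],[[0,0,-4.9],[0,0,0],0],[[0,0,-4.9],[0,0,0],0]]}}

```text
clock: 2.7
eef_pos: [489.3, 348.2, 41.7]
eef_rot: [3.141, -0.001, 1.345]
wrist_force: [-2.1, 3.0, 4.8]
finger_gap: 0.2
```

{"api": "apply_moves", "payload": {"series": [[[0,0,-0.1],[0,0,0],0],[[0,0,-0.2],[0,0,0],0],[[0,0,-0.2],[0,0,0],0],[[0,0,-0.25],[0,0,0],0],[[0,0,-0.25],[0,0,0],0],[[0,0,-0.25],[0,0,0],0],[[0,0,-0.25],[0,0,0],0],[[0,0,-0.25],[0,0,0],0],[[0,0,-0.25],[0,0,0],0],[[0,0,-0.25],[0,0,0],0]]}}

```text
clock: 3.95
eef_pos: [489.4, 348.3, 40.9]
eef_rot: [3.141, -0.001, 1.345]
wrist_force: [-8.8, -1.8, 25.1]
finger_gap: 0.4
```

The force rose to 25 N and z stopped at 40.9 mm, so the fingertips are at 16 mm and the button is against its stop. Now I raise straight up.

{"api": "apply_moves", "payload": {"series": [[[0,0,0.5],[0,0,0],0],[[0,0,1.5],[0,0,0],0],[[0,0,4],[0,0,0],0],[[0,0,8],[0,0,0],0],[[0,0,12],[0,0,0],0],[[0,0,16],[0,0,0],0],[[0,0,18],[0,0,0],0],[[0,0,18],[0,0,0],0],[[0,0,18],[0,0,0],0],[[0,0,18],[0,0,0],0]]}}

```text
clock: 5.2
eef_pos: [488.8, 347.8, 217.6]
eef_rot: [-3.14, 0.002, 1.345]
wrist_force: [1.1, 1.2, 0.1]
finger_gap: 0.5
```

```bash
python3 - <<'E'
from cell import manip
import cv2,numpy as np
s=manip.read_state();print(s['clock'],s['eef_pos'],s['eef_rot'],s['wrist_force'],s['joints'])
q,d=manip.camera("scene");i=manip.camera_info("scene");K,E=i["intrinsics"],i["extrinsics"];R,t=E[:3,:3],E[:3,3]
vv,uu=np.mgrid[:480,:640]
W=(np.stack([(uu-K[0,2])/K[0,0]*d,(vv-K[1,2])/K[1,1]*d,d],-1)-t)@R
o=np.load("scene1.npz")['d']
m=(abs(uu-363)<6)&(abs(vv-166)<4)
print("button z",np.median(W[...,2][m]),"depth change",np.median((d-o)[m]))
m=(abs(uu-264)<3)&(abs(vv-285)<6); print("top depth change",np.median((d-o)[m]))
for n,u,v in(("scene",264,275.6),("top",381.6,230.6)):
    i=manip.camera_info(n);K,E=i["intrinsics"],i["extrinsics"];R,t=E[:3,:3],E[:3,3];c=-R.T@t;r=R.T@np.linalg.inv(K)@[u,v,1];print(n,"tip",c+r*(78-c[2])/r[2])
cv2.imwrite("pics/scene3.png",q[:,:,::-1])
E
```

```text
5.2 [488.83461775 347.77891495 217.61047862] [-3.14010822e+00  1.55925670e-03  1.34497259e+00] [1.1424364  1.16271425 0.07758446] [ 5.57343996e-01  4.22542102e-01  1.38530669e+00 -5.93379542e-05
  1.33589595e+00 -7.87613567e-01]
button z 22.71832535595653 depth change 0.5239258
top depth change -0.701416
scene tip [ 583.21112865 -135.54600816   78.        ]
top tip [ 580.71775065 -136.679298     78.        ]
```

View pics/scene3.png

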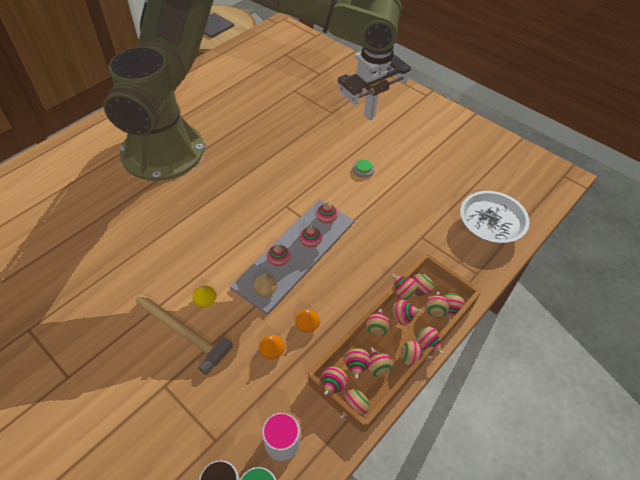

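The button is back up (its top reads 22.7 mm) and the scene is unchanged. Both views agree on the tip at about (582,-136). I cross over high, then descend.

{"api": "apply_moves", "payload": {"series": [[[1,-5,0],[0,0,0],0],[[2.1,-11,0],[0,0,0],0],[[3.3,-17,0],[0,0,0],0],[[4.4,-23,0],[0,0,0],0],[[5.6,-29,0],[0,0,0],0],[[6.7,-35,0],[0,0,0],0],[[7.9,-41,0],[0,0,0],0],[[8.7,-45.5,0],[0,0,0],0],[[9.3,-48.4,0],[0,0,0],0],[[9.3,-48.4,0],[0,0,0],0]]}}

```text
clock: 6.5
eef_pos: [582.0, -137.5, 218.0]
eef_rot: [-3.14, 0.0, 1.343]
wrist_force: [0.3, 0.1, -0.6]
finger_gap: 0.4
```

{"api": "apply_moves", "payload": {"series": [[[0,0.1,-2],[0,0,0],0],[[0,0.1,-4],[0,0,0],0],[[0,0.1,-6],[0,0,0],0],[[0,0.1,-7.5],[0,0,0],0],[[0,0.1,-8.5],[0,0,0],0],[[0,0.1,-9.1],[0,0,0],0],[[0,0.1,-9.2],[0,0,0],0],[[0,0.1,-9.2],[0,0,0],0],[[0,0.1,-9.2],[0,0,0],0],[[0,0.1,-9.2],[0,0,0],0]]}}

```text
clock: 7.75
eef_pos: [582.2, -135.0, 127.2]
eef_rot: [3.141, 0.0, 1.345]
wrist_force: [0.5, 0.4, 0.1]
finger_gap: 0.4
```

{"api": "apply_moves", "payload": {"series": [[[0,0,0],[0,0,0],0],[[0,0,0],[0,0,0],0],[[0,0,0],[0,0,0],0],[[0,0,0],[0,0,0],0],[[0,0,0],[0,0,0],0],[[0,0,0],[0,0,0],0],[[0,0,0],[0,0,0],0],[[0,0,0],[0,0,0],0],[[0,0,0],[0,0,0],0],[[0,0,0],[0,0,0],0]]}}

```text
clock: 9.0
eef_pos: [582.1, -135.0, 126.9]
eef_rot: [-3.142, 0.0, 1.345]
wrist_force: [0.1, -0.6, 1.2]
finger_gap: 0.8
```

{"api": "apply_moves", "payload": {"series": [[[0,0,0],[0,0,0],0],[[0,0,0],[0,0,0],0],[[0,0,0],[0,0,0],0],[[0,0,0],[0,0,0],0],[[0,0,0],[0,0,0],0],[[0,0,0],[0,0,0],0],[[0,0,0],[0,0,0],0],[[0,0,0],[0,0,0],0],[[0,0,0],[0,0,0],0],[[0,0,0],[0,0,0],0]]}}

```text
clock: 10.25
eef_pos: [582.1, -135.0, 126.9]
eef_rot: [3.142, 0.0, 1.345]
wrist_force: [0.7, 0.0, 0.3]
finger_gap: 0.7
```

```bash
python3 - <<'E'
from cell import manip
import cv2,numpy as np
s=manip.read_state();print(s['clock'],s['eef_pos'],s['eef_rot'],s['wrist_force'],s['qd'].round(3))
q,d=manip.camera("scene")
cv2.imwrite("pics/scene4.png",q[:,:,::-1])
cv2.imwrite("pics/crop4.png",cv2.resize(q[180:330,170:370,::-1],(800,600),interpolation=cv2.INTER_CUBIC))
E
```

```text
10.25 [ 582.14022849 -134.98341178  126.93940324] [3.14159007e+00 1.71867030e-05 1.34499690e+00] [0.66209072 0.00544022 0.27937937] [ 0.002  0.001  0.001  0.001  0.    -0.001]
```

View pics/scene4.png

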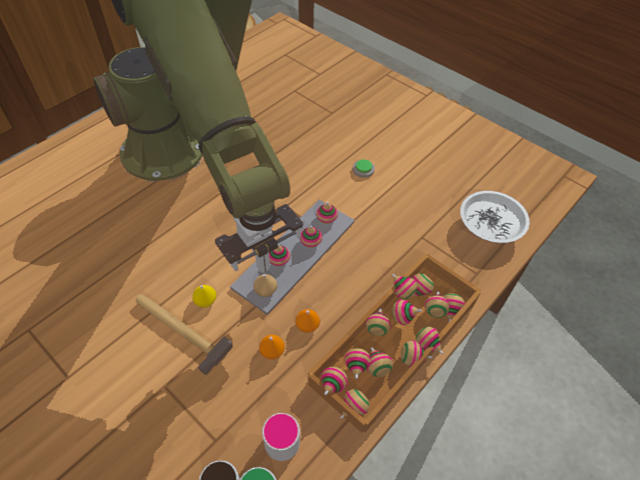

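View pics/crop4.png

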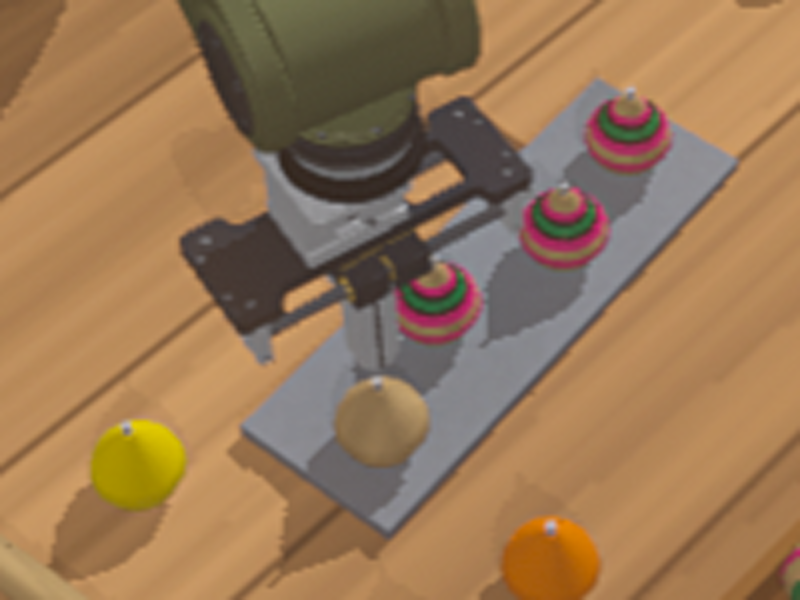

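The closed fingertips hang straight above the plain top's pin at about (264,275). The tops, hammer and button look unmoved. The arm has held still there for 2.5 s, so I hand the job in.

```bash
python3 -c "
from cell import manip
print(manip.sign_off())"
```

```text
the job is handed in; nothing more can be done
None
```

I pressed the green call button fully down and let it come back up. I then pointed at the plain wooden top and held there for about 2.5 s before handing in, at about 10.3 s of the 48 s allowed; no verdict was reported.

- **Button:** the fingertips stopped at about 16 mm with 25 N on the wrist, which matches the full 6 mm of travel. Afterwards the camera depth put the button's top at 22.7 mm, so it was back up.
- **Pointing:** the last reading put the tool at (582.1, -135.0) mm, with the plain top's tip at about (582, -136) mm. The fingertips were about 24 mm above the tip and the grasp point about 43 mm above it. The two cameras placed the tip within 2.5 mm of each other.
- **Rest of the scene:** the wrist force at the end was under 1 N, which is noise level. In the last picture all four tops and the hammer looked unmoved, judged by eye rather than measured. None of the checks failed or disagreed.

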